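# Set the beam trammel to its index with the scribe fitted

### The job

Take the nickel scribe out of the cream ceramic block and put it point down through the eye at the end of the trammel's locked boom, collar resting on the eye. Then press the green lock button to release the boom, grip the scribe by its handle and draw the boom out until the yellow pointer is level with the red index on the scale. The boom is sprung and runs back if let go, so finish holding the scribe there, still, with the collar still down on the eye; leave the red index, the brass movement, the orange stopper and the spanner where they are.

Things in the scene. Friction and masses are not known exactly. Their poses are not given: they have to be found in the camera images.
- stand: Trammel stand, fixed to the bench. Origin on the bench under the centre of its grey housing (160 mm along x, 56 mm along y, top at z = 82 mm). The boom slides out of the housing's +x face along the stand's +x axis. Aluminium base plate 8 mm thick, from x = -90 to 270 mm and y = -55 to 35 mm. White scale rail beside the boom: x = 85 to 270 mm, y = -55 to -31 mm, top at z = 60 mm, black marks every 10 mm.
- eye (a point): Centre of the top face of the eye: a 12 mm hole with a 2 mm chamfer, right through a steel block 34 x 34 x 12 mm at the boom's end, top face 70 mm above the bench, free space 50 mm deep beneath it. With the boom locked it lies at x = 145, y = 0 mm in the stand's frame; moves with the boom. Axes parallel to the stand's.
- button_top (a point): Centre of the top of the green round lock button, 22 mm across, on top of the housing at x = 50, y = 0, z = 94 mm in the stand's frame. It is pressed straight down 7 mm to its stop; a spring resists with 1.5 N at first and 5 N at the stop.
- lock (a joint): Travel of the lock button, m: 0 up, 0.007 fully down. From 0.005 on the boom is free and jumps out some 10 to 25 mm by itself; the button then stays down of itself and the boom stays unlocked.
- boom (a joint): Extension of the boom, m: 0 to 0.002 locked and fully in, up to 0.105, growing as it comes out along the stand's +x axis. While locked it cannot come out. A spring of 35 N/m with rest position at 0.020 draws it back when extended further (under 3 N).
- pointer (a point): Tip of the yellow pointer, 6 mm wide, on the -y side of the eye block (same stand x as the eye, 30 mm to its -y side, 70 mm above the bench). Moves with the boom.
- index (a point): Red index, a block 8 x 26 x 8 mm astride the top of the scale rail, top 68 mm above the bench; the point is at the middle of its top edge that faces the pointer. Its stand x is the x that the pointer must reach. It stays by friction; not to be shifted. Axes parallel to the stand's.
- scribe: Nickel scribe, 60 g, a solid of revolution about its z axis, upright at the start. Origin at the centre of the underside of its collar (20 mm across, z = 0 to 4 mm). Above it the handle, 14 mm across, z = 4 to 46 mm, with dark rings. Below it the shaft, 8 mm across, with a tapered point at z = -36 mm. At the start it stands in the ceramic block, its collar resting on the block's top.
- insulator: Cream ceramic block, 64 x 64 x 45 mm high (ribs 66 mm), fixed to the bench. Origin at the centre of its underside. A 12 mm hole, 41 mm deep, in the middle of its top holds the scribe.
- aneroid: Brass aneroid movement, loose, 60 mm across, 36 mm high; origin at the centre of its underside. Leave alone.
- stopper: Orange silicone stopper, loose, 38 mm across at the top, 34 mm high; origin at the centre of its underside. Leave alone.
- spanner: Steel spanner, 170 mm long, lying on the low magnetic strip at the far edge of the bench; origin on its underside. Leave alone.

How it is judged:
On the way, in this order (a step that is already met when the one before it is completed fails the run):
1. the scribe stands through the eye, collar down on it, while the boom is still locked (horizontal distance between scribe and eye below 0.005 m and z of scribe in the frame of eye between -0.004 and 0.006 m and angle between scribe's own z axis and vertical below 0.15 rad and value of joint boom below 0.004 m), for 0.2 s.
2. the lock button has been pressed with the scribe in the eye, and the boom has sprung free (value of joint lock above 0.0035 m and value of joint boom above 0.006 m and horizontal distance between scribe and eye below 0.005 m and z of scribe in the frame of eye below 0.01 m), for 0.05 s.
At the end, for the whole second after the job is handed in: Through the last second the fingers hold the scribe (more than 1 N), the scribe stands in the eye (collar within 8 mm of the eye's top face, 5 mm of its centre, within 0.2 rad of upright), and the boom is still with its pointer within 4 mm of the red index along the scale (x of pointer in the frame of index between -0.004 and 0.004 m and velocity of joint boom between -0.01 and 0.01 m/s and horizontal distance between scribe and eye below 0.005 m and z of scribe in the frame of eye between -0.004 and 0.008 m and angle between scribe's own z axis and vertical below 0.2 rad and contact force between the fingers and scribe above 1 N); the arm keeps its last pose, push and grip.
It fails at once if the red index was shifted more than 4 mm (distance of index from where it was at the start of the episode above 0.004 m).
It fails at once if the brass movement was disturbed (distance of aneroid from where it was at the start of the episode above 0.015 m).
It fails at once if the orange stopper was disturbed (distance of stopper from where it was at the start of the episode above 0.015 m).
It fails at once if the spanner was disturbed (distance of spanner from where it was at the start of the episode above 0.015 m).
It also fails if it takes over 67 s, if anything falls off the work surface, if the arm or the gripper's body presses on something with over 40 N, if the wrist force passes 120 N, or if a joint passes its speed limit or range.

### The arm

A 6-joint arm with a two-finger parallel gripper is mounted at the origin on the work surface. World frame = base frame: x ahead of the robot, y to its left, z up, the work surface at z = 0. Lengths are in m, angles in rad, forces in N, time in s.
With the tool pointing down it reaches from about 0.425 to 0.95 m from the base axis. Payload 3.5 kg.
Tool frame: the origin (TCP) lies at the very end of the fingers, on their centre line; the grasp point (between the pads) lies 19 mm behind it; x points along the fingers, z is the direction in which the jaws open and shut, and the axes are right-handed (so a half turn about x gives the same grasp; the last joint's range is limited). The gripper opens to 85 mm and grips with 20 to 120 N. Pads are 22 mm wide; open, the fingers measure 114 mm over their backs; the gripper's body (76 mm by 85 mm) begins 54 mm behind the grasp point. The pads swing forward as they close: fully open they stand 13 mm farther back than shut.
Start: joints at [0.979, 0.286, 1.577, -0, 1.279, -0.15], TCP at [0.289, 0.61, 0.231] pointing down, gripper open.
Joint ranges: [-2.77, 2.77], [-0.9, 2.22], [0.21, 2.48], [-1.53, 4.67], [0.24, 2.81], [-2.84, 2.84]. Speed limits (rad/s): [2.79, 2.79, 3.14, 3.14, 3.14, 3.14].

### API

Orientations are given as a unit quaternion [x, y, z, w].
In Python, from plant import ctrl, cams gives the robot as it stands.
- The arm moves only by the tool play_rows, never from a script. Its argument "rows" is a list of rows, each a list of 3 entries, a list of its own where there are three numbers: the opening in per cent of the stroke, from 0 (shut) to 100 (fully open), then the shift along the tool's x, y, z in units of 0.3 m (1.0 is 0.3 m), then the turn, a rotation vector about the tool's x, y, z in units of pi/2 rad (1.0 is pi/2 rad). A call has 1 to 10 rows; each row is the pose to reach, as a shift and turn from the pose commanded when the call began, along the tool's axes at that moment; what a row does not reach only later rows make up. A row lasts 1/12 s, in which the tool goes at most 41.7 mm and 7.16 degrees, less where a joint would pass 70% of its speed; a pose out of reach is approached as far as the arm can. A call with a number of a shift or a turn outside -1 to 1 is refused whole. A call with a gripper value outside its range is refused whole. The fingers move at their own pace and stop on an object; "force" is the grip in N (left out, the last holds). Time passes only in rows, so rows that repeat a pose let the fingers close. It gives the time, the measured TCP pose, the force and the opening at its end, in the units of the state.
- ctrl.get_state(): the state, without advancing time (a new reading comes with each control period).
- cams.read_camera(name): name is "side" or "top" or "wrist"; returns a dict with "color" (480x640x3 uint8, red, green, blue), "fx", "fy", "cx", "cy" (pixels), "view" (4x4, takes a point from world to camera coordinates). Camera axes: x right, y down, z forward; pixel columns grow to the right and rows downward; lengths in m; the calibration is good to about 2 mm. A picture is of the moment at which its call begins. There is no depth.
- ctrl.sign_off(): hands the job in, once; it reports no verdict.
The state is a dict: "time": time; "qpos": joint angles; "dq": joint speeds; "joint_efforts": joint torques, N m; "eef_pos": TCP position; "tcp_rot": TCP orientation; "contact_force": force on the tool from outside, world axes, zero at the start; "wrist_torque": the same for the moment, N m; "opening": opening from 0.0 (shut) to 1.0 (fully open).
Only numpy, scipy, OpenCV 4.12 (cv2) and the standard library are available. Lean on these libraries where they do the work, as an engineer would, in place of code of your own. Each camera call takes 0.05 s, during which the arm holds its last target. There are 200 camera calls.

## Working session

There is one attempt and no reset: what is moved stays moved. The work goes in short steps, Python scripts to look and compute and a tool call to move; the robot and the scene stay as the last step left them, time stands still between calls to the robot, and variables do not carry over. Pictures are saved under pics/ and viewed, about 8 in all and at most 12, crops included, and the job is handed in when it is done.

Besides the shell and the picture viewer there is one more tool, called in YAML: its name, and indented under it one key for each argument. play_rows: Moves the arm, as the interface text tells. Shifts and turns lie within -1 to 1; 1 stands for 0.3 m of shift or pi/2 rad of turn. Its arguments: {"type":"object","properties":{"rows":{"type":"array"},"force":{"type":"number"}},"required":["rows"]}

```bash
mkdir -p pics
cat > h.py <<'E'
import numpy as np, cv2
from plant import ctrl, cams
from scipy.spatial.transform import Rotation as R
def snap(name,fn=None):
    c=cams.read_camera(name)
    if fn: cv2.imwrite('pics/'+fn,cv2.cvtColor(c['color'],cv2.COLOR_RGB2BGR))
    return c
def px2w(c,u,v,z):
    V=np.array(c['view']); r=V[:3,:3].T; o=-r@V[:3,3]
    d=r@np.array([(u-c['cx'])/c['fx'],(v-c['cy'])/c['fy'],1]); return o+d*(z-o[2])/d[2]
def w2px(c,p):
    V=np.array(c['view']); q=V[:3,:3]@np.array(p)+V[:3,3]; return np.array([c['fx']*q[0]/q[2]+c['cx'],c['fy']*q[1]/q[2]+c['cy']])
def togo(p,rot=None):
    s=ctrl.get_state(); T=R.from_quat(s['tcp_rot'])
    print('shift',np.round(T.inv().apply(np.array(p)-s['eef_pos'])/0.3,4))
    if rot is not None: print('turn',np.round((T.inv()*rot).as_rotvec()/(np.pi/2),4))
E
python3 - <<'E'
from h import *
for n in ('top','side'):
    c=snap(n,n+'1.png'); V=np.array(c['view']); print(n,c['fx'],np.round(-V[:3,:3].T@V[:3,3],3)); np.save(n,c,allow_pickle=True)
s=ctrl.get_state(); print(s, R.from_quat(s['tcp_rot']).as_matrix().round(3))
E
```

```text
top 478.91066468219105 [ 0.503 -0.001  0.94 ]
side 503.7701537672369 [ 0.334 -0.736  0.535]
{'time': 0.1, 'qpos': array([ 9.79002343e-01,  2.87087760e-01,  1.57801821e+00,  2.82658870e-05,
        1.27858410e+00, -1.49960435e-01]), 'dq': array([-0.00092934, -0.00128474, -0.00234341,  0.00010254,  0.00075762,
        0.00030704]), 'joint_efforts': array([ 1.00337580e-03, -4.07297730e+01, -2.93697667e+01, -1.57475197e-04,
        3.37445708e-03, -1.80350344e-05]), 'eef_pos': array([0.2882425 , 0.60971692, 0.23008508]), 'tcp_rot': array([-0.37857364,  0.59809441,  0.37799383,  0.59672921]), 'contact_force': array([-0.02794592,  0.17321233, -0.3974347 ]), 'wrist_torque': array([-0.02847284, -0.02378313, -0.01064382]), 'opening': 1.0005886832181556} [[-0.001 -0.904  0.428]
 [-0.002  0.428  0.904]
 [-1.     0.    -0.002]]
```

View pics/top1.png

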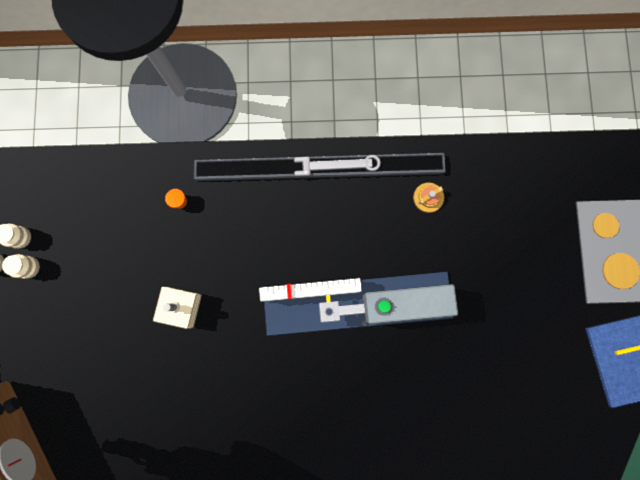

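View pics/side1.png

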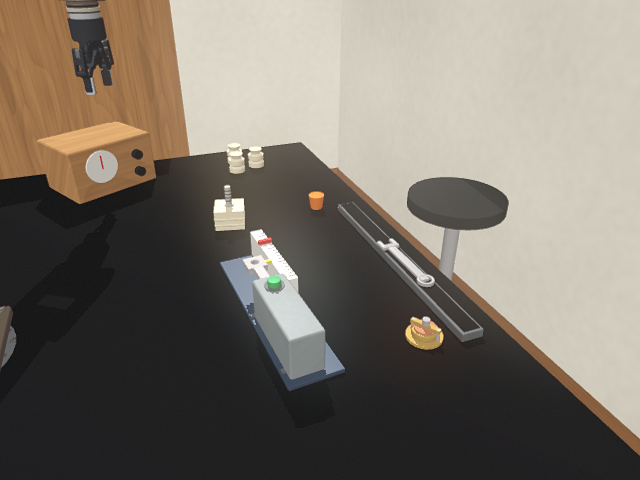

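The top view shows the scribe in its block at about (173,306), the eye at (329,312), the button at (384,306), the index at (290,292), and the pointer tip at (328,298). I'll segment these and zoom in.

```bash
cat > seg.py <<'E'
from h import *
def blobs(c,roi,lo,hi):
    x0,y0,x1,y1=roi
    h=cv2.cvtColor(c['color'],cv2.COLOR_RGB2HSV)[y0:y1,x0:x1]
    m=cv2.inRange(h,lo,hi); n,l,st,ce=cv2.connectedComponentsWithStats(m)
    return [(st[i,4],st[i,:4]+[x0,y0,0,0],ce[i]+[x0,y0]) for i in range(1,n) if st[i,4]>5]
E
python3 - <<'E'
from seg import *
c=np.load('top.npy',allow_pickle=True).item()
for nm,lo,hi,z in (('green',(45,120,60),(80,255,255),.094),('yellow',(22,120,120),(35,255,255),.070),('red',(0,150,100),(6,255,255),.068)):
    for b in blobs(c,(230,260,470,350),lo,hi): print(nm,b[0],b[1],b[2].round(1),px2w(c,*b[2],z).round(4))
for (u,v,z) in ((173,306,.08),(329,312,.07),(178,307,.045)): print(u,v,px2w(c,u,v,z).round(4))
a=c['color'][265:345,255:465]; b=c['color'][280:335,145:210]
A=cv2.resize(a,None,fx=3.8,fy=3.8,interpolation=cv2.INTER_CUBIC); B=cv2.resize(b,None,fx=4,fy=4,interpolation=cv2.INTER_CUBIC)
o=np.zeros((560,800,3),np.uint8); o[:A.shape[0],:A.shape[1]]=A; o[320:320+B.shape[0],:B.shape[1]]=B
cv2.imwrite('pics/crop1.png',o[...,::-1])
E
```

```text
green 128 [378 300  13  13] [384.  306.2] [ 0.5042 -0.1078  0.094 ]
yellow 30 [326 295   5   7] [327.7 298.1] [ 0.5214 -0.0099  0.07  ]
red 52 [286 284   6  15] [288.7 290.2] [0.5377 0.0602 0.068 ]
173 306 [0.5147 0.2661 0.08  ]
329 312 [ 0.4966 -0.0116  0.07  ]
178 307 [0.5131 0.2676 0.045 ]
```

View pics/crop1.png

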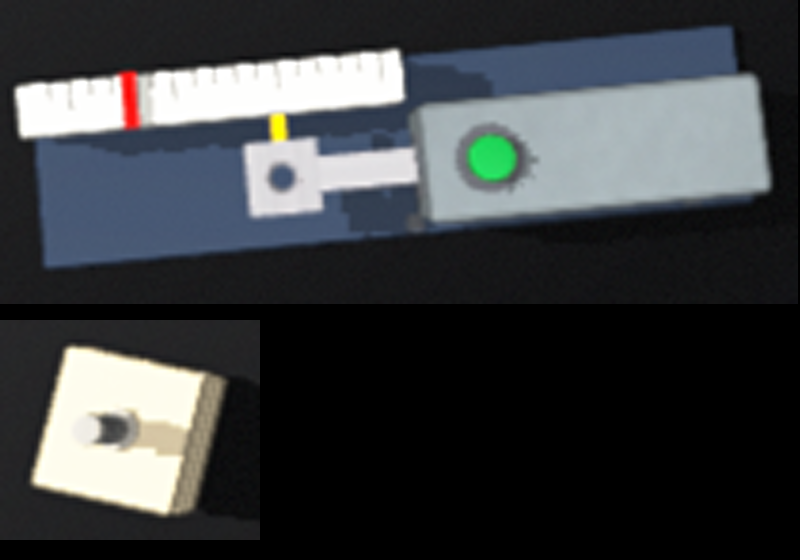

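Crop: the eye hole centre is at about (329.2,311.6), the scribe top at (167.5,307.5) and its collar near (175.5,307.5). The red index is left of the pointer, with rail and housing edges tilted by about 5°.

Run:
```python
from seg import *
c=np.load('top.npy',allow_pickle=True).item()
P=lambda u,v,z:px2w(c,255+u/3.8,265+v/3.8,z)
for a,b in ((P(20,137,.06),P(403,102,.06)),(P(16,88,.06),P(402,50,.06)),(P(428,222,.082),P(770,190,.082)),(P(282,177,.07),P(492,158,.094))):
    d=a-b; print(a.round(4),b.round(4),np.degrees(np.arctan2(d[1],d[0])))
print(px2w(c,167.5,307.5,.091),px2w(c,175.5,307.5,.048))
p=px2w(c,167.5,307.5,.091)
rot=lambda yaw:R.from_matrix(np.array([[0,0,-1],[np.sin(yaw),-np.cos(yaw),0],[np.cos(yaw),np.sin(yaw),0]]).T)
print(rot(np.radians(64.7)).as_matrix().round(3))
togo([.513,.267,.2],rot(np.radians(4.7)))
```

```text
[0.5196 0.113  0.06  ] [ 0.5313 -0.0713  0.06  ] 93.64124919512619
[0.5431 0.1147 0.06  ] [ 0.5563 -0.0718  0.06  ] 94.052641659722
[ 0.4749 -0.079   0.082 ] [ 0.4853 -0.2386  0.082 ] 93.73684468896424
[ 0.4973 -0.012   0.07  ] [ 0.5035 -0.1085  0.094 ] 93.68757091261159
[0.51219187 0.27232247 0.091     ] [0.5122377  0.27135393 0.048     ]Traceback (most recent call last):
  File "<stdin>", line 9, in <module>
  File "<stdin>", line 8, in <lambda>
  File "scipy/spatial/transform/_rotation.pyx", line 1143, in scipy.spatial.transform._rotation.Rotation.from_matrix
ValueError: Non-positive determinant (left-handed or null coordinate frame) in rotation matrix 0: [[ 0.          0.90408255  0.42735786]
 [ 0.         -0.42735786  0.90408255]
 [-1.          0.          0.        ]].
```

```bash
cat >> h.py <<'E'
def rot(deg):
    y=np.radians(deg); return R.from_matrix(np.array([[0,0,-1],[-np.sin(y),np.cos(y),0],[np.cos(y),np.sin(y),0]]).T)
E
python3 -c "
from h import *
togo([.5122,.2718,.22],rot(3.75))"
```

```text
shift [ 0.0347 -1.1565 -0.6989]
turn [ 6.77e-01 -1.30e-03  5.00e-04]
```

play_rows:
  rows:
    - [100, [0.0, -0.12, -0.07], [0.07, 0, 0]]
    - [100, [0.0, -0.24, -0.14], [0.145, 0, 0]]
    - [100, [0.0, -0.36, -0.21], [0.22, 0, 0]]
    - [100, [0.01, -0.48, -0.29], [0.295, 0, 0]]
    - [100, [0.01, -0.6, -0.36], [0.37, 0, 0]]
    - [100, [0.02, -0.72, -0.43], [0.445, 0, 0]]
    - [100, [0.02, -0.84, -0.5], [0.52, 0, 0]]
    - [100, [0.03, -0.94, -0.57], [0.6, 0, 0]]
    - [100, [0.035, -1.0, -0.64], [0.677, 0, 0]]
    - [100, [0.035, -1.0, -0.7], [0.677, 0, 0]]

```text
time: 0.93
eef_pos: [0.4719, 0.2888, 0.2199]
tcp_rot: [-0.021, 0.707, 0.02, 0.707]
contact_force: [-0.5, -0.4, 0.6]
opening: 0.998
```

```bash
python3 -c "
from h import *
c=snap('wrist','w1.png'); np.save('w1',c,allow_pickle=True)
V=np.array(c['view']);print(-V[:3,:3].T@V[:3,3]); print(ctrl.get_state()['time'],w2px(c,[.5122,.272,.091]))
togo([.5122,.2718,.22],rot(3.75))"
```

```text
[0.46868301 0.36507323 0.36160852]
0.9833 [366.91902779 256.18812357]
shift [-0.0016 -0.0617  0.1388]
turn [-0.0027 -0.0021  0.0018]
```

View pics/w1.png

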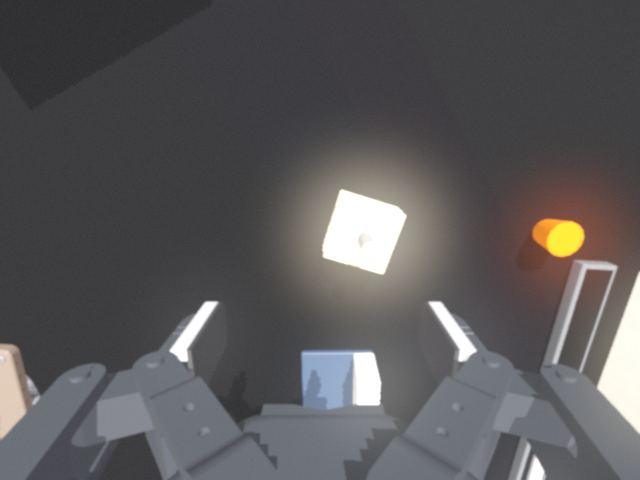

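The wrist view shows the block at about (365,232) with a grey handle spot near (365,241), while I predicted the handle top at (367,256). I'll enhance the contrast and check corners.

Run:
```python
from h import *
c=np.load('w1.npy',allow_pickle=True).item(); t=np.load('top.npy',allow_pickle=True).item()
print(c['fx'])
a=c['color'][180:285,310:420]
o=cv2.resize(a,None,fx=5,fy=5,interpolation=cv2.INTER_CUBIC)
o=(255*(np.clip(o/255.,0,1)**3)).astype(np.uint8)
cv2.imwrite('pics/crop2.png',o[...,::-1])
# block corners from top crop (block top z=.045)
for u,v in ((68,347),(205,373),(172,515),(33,486)):
    w=px2w(t,145+u/4,280+(v-320)/4,.045); print(w.round(4),w2px(c,w).round(1))
print(w2px(c,[.5122,.272,.048]))
```

```text
331.01733745996626
[0.5513 0.298  0.045 ] [403.4 217.6]
[0.5375 0.234  0.045 ] [382.1 277.3]
[0.4728 0.2486 0.045 ] [320.4 260.7]
[0.4877 0.313  0.045 ] [339.6 198.7]
[361.40130847 241.7386083 ]
```

View pics/crop2.png

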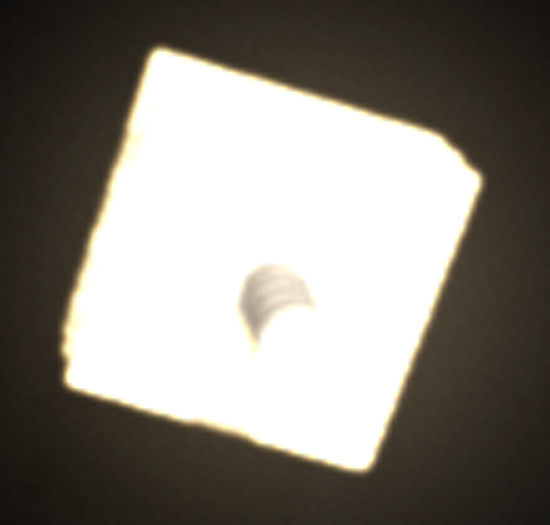

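```bash
python3 -c "
from h import *
togo([.513,.2742,.053],rot(3.75))"
```

```text
shift [ 0.555  -0.0523  0.1438]
turn [-0.0027 -0.0021  0.0018]
```

play_rows:
  rows:
    - [60, [0.0, -0.03, 0.08], [-0.0027, -0.002, 0.0018]]
    - [50, [0.04, -0.05, 0.143], [-0.0027, -0.002, 0.0018]]
    - [50, [0.14, -0.0523, 0.1438], [-0.0027, -0.002, 0.0018]]
    - [50, [0.25, -0.0523, 0.1438], [-0.0027, -0.002, 0.0018]]
    - [50, [0.36, -0.0523, 0.1438], [-0.0027, -0.002, 0.0018]]
    - [50, [0.45, -0.0523, 0.1438], [-0.0027, -0.002, 0.0018]]
    - [50, [0.52, -0.0523, 0.1438], [-0.0027, -0.002, 0.0018]]
    - [50, [0.555, -0.0523, 0.1438], [-0.0027, -0.002, 0.0018]]
    - [50, [0.555, -0.0523, 0.1438], [-0.0027, -0.002, 0.0018]]
    - [50, [0.555, -0.0523, 0.1438], [-0.0027, -0.002, 0.0018]]
  force: 40

```text
time: 1.82
eef_pos: [0.5141, 0.2796, 0.0544]
tcp_rot: [-0.024, 0.706, 0.026, 0.708]
contact_force: [0.5, 0.4, 0.5]
opening: 0.502
```

play_rows:
  rows:
    - [15, [0, 0, 0], [0, 0, 0]]
    - [5, [0, 0, 0], [0, 0, 0]]
    - [5, [0, 0, 0], [0, 0, 0]]
    - [5, [0, 0, 0], [0, 0, 0]]
    - [5, [0, 0, 0], [0, 0, 0]]
    - [5, [0, 0, 0], [0, 0, 0]]

```text
time: 2.32
eef_pos: [0.5152, 0.2798, 0.0565]
tcp_rot: [-0.023, 0.705, 0.026, 0.709]
contact_force: [-1.0, 1.1, 6.4]
opening: 0.146
```

```bash
python3 -c "
from h import *
s=ctrl.get_state();print(s['contact_force'],s['opening']);c=snap('wrist','w2.png'); np.save('w2',c,allow_pickle=True)
togo([.513,.2742,.053],rot(3.75)); togo([.513,.2742,.17],rot(3.75))"
```

```text
[-1.02279236  1.13196784  6.38960124] 0.1461480097412035
shift [ 0.0115 -0.0183 -0.0084]
turn [ 0.0028  0.0036 -0.0024]
shift [-0.3785 -0.0168 -0.0062]
turn [ 0.0028  0.0036 -0.0024]
```

View pics/w2.png

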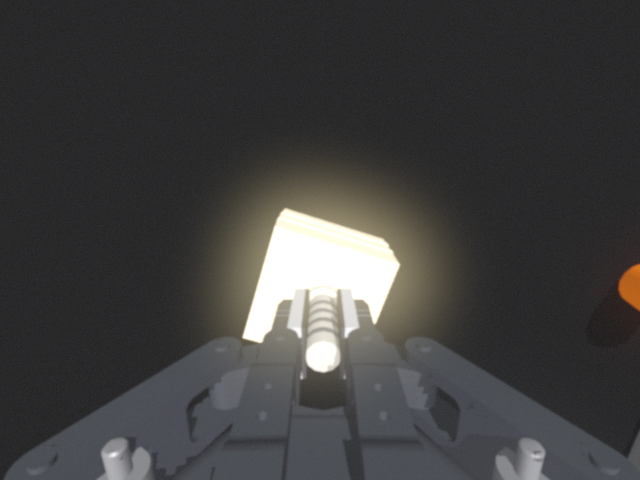

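The handle is between the pads (322,330). Now lift.

play_rows:
  rows:
    - [5, [-0.05, 0, 0], [0, 0, 0]]
    - [5, [-0.12, 0, 0], [0, 0, 0]]
    - [5, [-0.2, 0, 0], [0, 0, 0]]
    - [5, [-0.28, 0, 0], [0, 0, 0]]
    - [5, [-0.34, 0, 0], [0, 0, 0]]
    - [5, [-0.34, 0, 0], [0, 0, 0]]
    - [5, [-0.34, 0, 0], [0, 0, 0]]

```text
time: 2.95
eef_pos: [0.5144, 0.2791, 0.1574]
tcp_rot: [-0.023, 0.705, 0.026, 0.709]
contact_force: [-0.2, -0.0, -1.3]
opening: 0.151
```

```bash
python3 -c "
from h import *
s=ctrl.get_state();print(s['contact_force'],s['opening'],s['eef_pos'])
togo([.4973,-.0067,.15],rot(3.75))"
```

```text
[-0.23120332 -0.01447823 -1.25132113] 0.15072593802355516 [0.51443732 0.27912932 0.15741581]
shift [ 0.0206 -0.9465 -0.1236]
turn [ 0.0028  0.0039 -0.0022]
```

play_rows:
  rows:
    - [5, [0, -0.06, -0.01], [0, 0, 0]]
    - [5, [0, -0.17, -0.03], [0, 0, 0]]
    - [5, [0, -0.29, -0.045], [0, 0, 0]]
    - [5, [0, -0.41, -0.06], [0.003, 0.004, -0.002]]
    - [5, [0, -0.53, -0.075], [0.003, 0.004, -0.002]]
    - [5, [0, -0.65, -0.09], [0.003, 0.004, -0.002]]
    - [5, [0, -0.77, -0.11], [0.003, 0.004, -0.002]]
    - [5, [0, -0.88, -0.12], [0.003, 0.004, -0.002]]
    - [5, [0, -0.93, -0.1236], [0.003, 0.004, -0.002]]
    - [5, [0, -0.9465, -0.1236], [0.003, 0.004, -0.002]]

```text
time: 3.78
eef_pos: [0.4952, -0.0091, 0.1532]
tcp_rot: [-0.022, 0.709, 0.022, 0.704]
contact_force: [0.3, 0.4, -1.0]
opening: 0.153
```

play_rows:
  rows:
    - [5, [0, 0, 0], [0, 0, 0]]
    - [5, [0, 0, 0], [0, 0, 0]]
    - [5, [0, 0, 0], [0, 0, 0]]

```text
time: 4.03
eef_pos: [0.4962, -0.0057, 0.1546]
tcp_rot: [-0.023, 0.708, 0.024, 0.705]
contact_force: [-0.8, 0.4, -0.2]
opening: 0.151
```

Run:
```python
from h import *
s=ctrl.get_state();print(s['eef_pos'],s['opening'])
o=[]
for n,p in (('wrist',(.4973,-.012,.09)),('side',(.4973,-.012,.1)),('top',(.4973,-.012,.1))):
    c=snap(n); np.save(n+'3',c,allow_pickle=True)
    u,v=w2px(c,p).astype(int); k={'wrist':100,'side':50,'top':50}[n]; print(n,u,v)
    a=c['color'][max(0,v-k):v+k,max(0,u-k):u+k]; print(a.shape,max(0,u-k),max(0,v-k))
    o.append(cv2.resize(a,(400,400 if a.shape[0]==a.shape[1] else 400*a.shape[0]//a.shape[1]),interpolation=cv2.INTER_CUBIC))
H=np.zeros((600,800,3),np.uint8)
H[:o[0].shape[0],:400]=o[0]; H[:o[1].shape[0],400:]=o[1]
cv2.imwrite('pics/c3.png',H[...,::-1]); cv2.imwrite('pics/w3.png',np.load('wrist3.npy',allow_pickle=True).item()['color'][...,::-1])
togo([.4973,-.0067,.15],rot(3.75))
```

```text
[ 0.49617077 -0.00574153  0.15460641] 0.15140945672963743
wrist 322 270
(200, 200, 3) 222 170
side 253 246
(100, 100, 3) 203 196
top 329 311
(100, 100, 3) 279 261
shift [ 0.0174 -0.0032  0.0025]
turn [ 0.0009 -0.0022  0.0001]
```

View pics/c3.png

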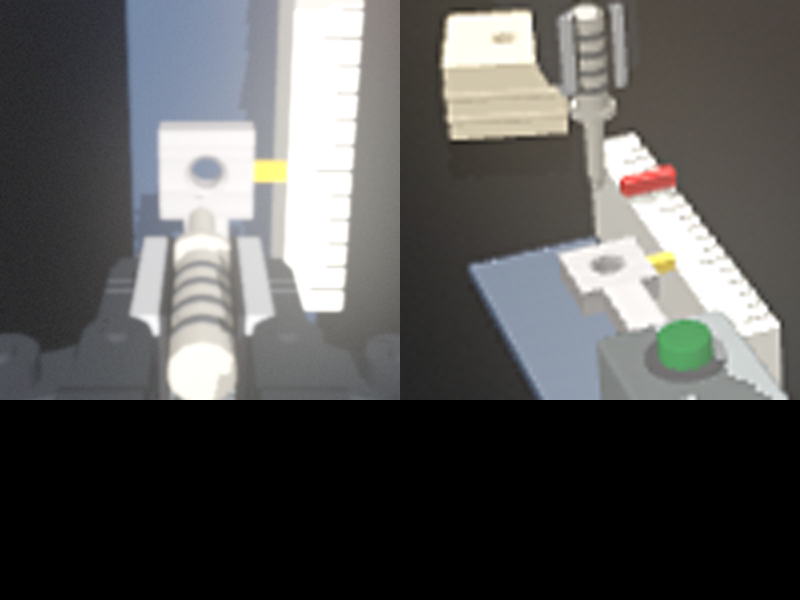

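The wrist crop (scale 2) shows the eye hole at px (325.5,255), the handle top at (322,354) and the tip around (323.5,274). The side crop (scale 4) shows the eye at (255,262), the collar at (251.2,222.5) and the handle top at (249.75,199). Triangulating.

Run:
```python
from h import *
C={n:np.load(n+'3.npy',allow_pickle=True).item() for n in('wrist','side','top')}
def tri(d):
    pts=[np.array(v,float) for v in d.values()]
    Ps=[np.array([[C[n]['fx'],0,C[n]['cx']],[0,C[n]['fy'],C[n]['cy']],[0,0,1]])@np.array(C[n]['view'])[:3] for n in d]
    x=cv2.triangulatePoints(*Ps,*[p.reshape(2,1) for p in pts]).ravel(); x=x[:3]/x[3]
    print(x.round(4),[(w2px(C[n],x)-d[n]).round(1) for n in d])
tri(dict(wrist=(325.5,255),side=(255,262)))
tri(dict(wrist=(322,354),side=(249.75,199)))
tri(dict(wrist=(323.5,274),side=(252.2,241.8)))
for n,p in (('wrist',(325.5,255)),('side',(255,262)),('top',(329.2,311.6))): print(n,px2w(C[n],*p,.07).round(4))
for n,p in (('wrist',(322,354)),('side',(249.75,199))): print(n,px2w(C[n],*p,.189).round(4))
c=C['side']
for z in (.189,.143,.107): print(w2px(c,[.4962,-.0116,z]).round(1),w2px(C['wrist'],[.4962,-.0116,z]).round(1))
```

```text
[ 0.499  -0.0093  0.0663] [array([-0.1, -0. ]), array([ 0., -0.])]
[ 0.4976 -0.0084  0.1864] [array([0.9, 0.2]), array([-0.1,  0. ])]
[ 0.4972 -0.0078  0.1064] [array([-0.8, -0.2]), array([ 0.1, -0. ])]
wrist [ 0.499 -0.008  0.07 ]
side [ 0.4977 -0.015   0.07  ]
top [ 0.4973 -0.012   0.07  ]
wrist [ 0.4972 -0.0065  0.189 ]
side [ 0.4966 -0.0137  0.189 ]
[249.2 198.5] [318.6 365.2]
[251.  223.8] [320.1 307.6]
[252.3 242.6] [320.8 279.8]
```

play_rows:
  rows:
    - [5, [0.02, -0.004, 0.005], [0, 0, 0]]
    - [5, [0.05, -0.0043, 0.005], [0, 0, 0]]
    - [5, [0.08, -0.0043, 0.005], [0, 0, 0]]
    - [5, [0.1, -0.0043, 0.005], [0, 0, 0]]
    - [5, [0.105, -0.0043, 0.005], [0, 0, 0]]
    - [5, [0.105, -0.0043, 0.005], [0, 0, 0]]
    - [5, [0.105, -0.0043, 0.005], [0, 0, 0]]

```text
time: 4.77
eef_pos: [0.498, -0.0081, 0.1237]
tcp_rot: [-0.023, 0.708, 0.023, 0.706]
contact_force: [-0.2, -0.3, -1.4]
opening: 0.154
```

Run:
```python
from h import *
s=ctrl.get_state();print(s['eef_pos'],s['contact_force'])
o=[]
for n,p in (('wrist',(.4973,-.012,.09)),('side',(.4973,-.012,.08))):
    c=snap(n); np.save(n+'4',c,allow_pickle=True)
    u,v=w2px(c,p).astype(int); k={'wrist':60,'side':40}[n]; print(n,u-k,v-k,400/2/k)
    o.append(cv2.resize(c['color'][v-k:v+k,u-k:u+k],(400,400),interpolation=cv2.INTER_CUBIC))
cv2.imwrite('pics/c4.png',np.hstack(o)[...,::-1])
```

```text
[ 0.49803783 -0.00813839  0.12372886] [-0.21110522 -0.30696616 -1.39335873]
wrist 259 226 3.3333333333333335
side 213 216 5.0
```

View pics/c4.png

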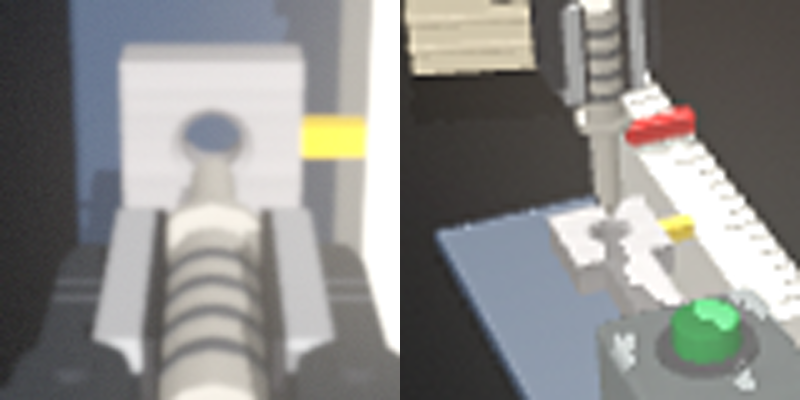

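The tip is centred over the hole in both views (wrist tip (213,160) vs hole (211,135); side (610,212) vs (608,230)). Descending.

play_rows:
  rows:
    - [5, [0.02, 0, 0], [0, 0, 0]]
    - [5, [0.04, 0, 0], [0, 0, 0]]
    - [5, [0.06, 0, 0], [0, 0, 0]]
    - [5, [0.08, 0, 0], [0, 0, 0]]
    - [5, [0.1, 0, 0], [0, 0, 0]]
    - [5, [0.12, 0, 0], [0, 0, 0]]
    - [5, [0.125, 0, 0], [0, 0, 0]]
    - [5, [0.125, 0, 0], [0, 0, 0]]

```text
time: 5.53
eef_pos: [0.4974, -0.008, 0.0855]
tcp_rot: [-0.023, 0.708, 0.023, 0.705]
contact_force: [-0.1, 0.4, -0.5]
opening: 0.152
```

play_rows:
  rows:
    - [5, [0.005, 0, 0], [0, 0, 0]]
    - [5, [0.01, 0, 0], [0, 0, 0]]
    - [5, [0.01, 0, 0], [0, 0, 0]]

```text
time: 5.78
eef_pos: [0.498, -0.0081, 0.0834]
tcp_rot: [-0.023, 0.708, 0.023, 0.706]
contact_force: [-0.1, 0.3, -1.7]
opening: 0.151
```

play_rows:
  rows:
    - [5, [0.005, 0, 0], [0, 0, 0]]
    - [5, [0.01, 0, 0], [0, 0, 0]]
    - [5, [0.01, 0, 0], [0, 0, 0]]

```text
time: 6.03
eef_pos: [0.4984, -0.0082, 0.0815]
tcp_rot: [-0.023, 0.708, 0.023, 0.706]
contact_force: [-2.5, 0.8, 4.4]
opening: 0.144
```

play_rows:
  rows:
    - [5, [0.005, 0, 0], [0, 0, 0]]
    - [5, [0.01, 0, 0], [0, 0, 0]]
    - [5, [0.01, 0, 0], [0, 0, 0]]

```text
time: 6.28
eef_pos: [0.4986, -0.0087, 0.0813]
tcp_rot: [-0.024, 0.708, 0.023, 0.705]
contact_force: [-9.2, 0.7, 20.1]
opening: 0.149
```

play_rows:
  rows:
    - [5, [-0.01, 0, 0], [0, 0, 0]]
    - [30, [-0.012, 0, 0], [0, 0, 0]]
    - [45, [-0.012, 0, 0], [0, 0, 0]]
    - [45, [-0.012, 0, 0], [0, 0, 0]]
    - [45, [-0.012, 0, 0], [0, 0, 0]]
    - [45, [-0.04, 0, 0], [0, 0, 0]]
    - [45, [-0.12, 0, 0], [0, 0, 0]]
    - [45, [-0.22, 0, 0], [0, 0, 0]]
    - [45, [-0.25, 0, 0], [0, 0, 0]]
    - [45, [-0.25, 0, 0], [0, 0, 0]]

```text
time: 7.12
eef_pos: [0.5005, -0.0086, 0.1561]
tcp_rot: [-0.024, 0.705, 0.022, 0.708]
contact_force: [0.1, 0.6, -0.5]
opening: 0.446
```

play_rows:
  rows:
    - [45, [0, 0, 0], [0, 0, 0]]
    - [45, [0, 0, 0], [0, 0, 0]]

```text
time: 7.28
eef_pos: [0.4971, -0.0079, 0.1509]
tcp_rot: [-0.023, 0.709, 0.023, 0.705]
contact_force: [-0.3, 0.0, 0.0]
opening: 0.452
```

Run:
```python
from h import *
s=ctrl.get_state();print(s['eef_pos'],s['contact_force'])
o=[]
for n,p in (('wrist',(.5,.0,.09)),('side',(.4973,-.012,.08))):
    c=snap(n); np.save(n+'5',c,allow_pickle=True)
    u,v=w2px(c,p).astype(int); k={'wrist':100,'side':50}[n]; print(n,u-k,v-k,400/2/k)
    o.append(cv2.resize(c['color'][v-k:v+k,u-k:u+k],(400,400),interpolation=cv2.INTER_CUBIC))
cv2.imwrite('pics/c5.png',np.hstack(o)[...,::-1])
togo([.504,-.1045,.16],rot(3.75))
```

```text
[ 0.49710372 -0.0078943   0.15085681] [-0.28531955  0.00590659  0.03374277]
wrist 226 152 2.0
side 203 206 4.0
shift [-0.032  -0.323   0.0025]
turn [-0.0003 -0.0042 -0.0004]
```

View pics/c5.png

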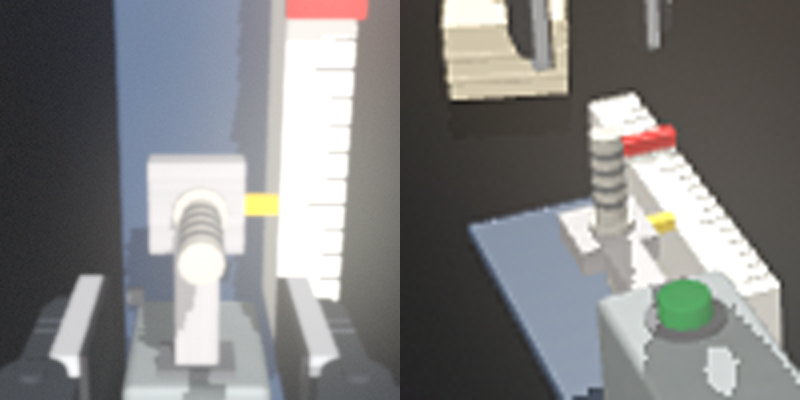

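The scribe is seated in the eye, upright, with its collar down. Now go over the button with the fingers shut.

play_rows:
  rows:
    - [0, [-0.03, -0.05, 0], [0, 0, 0]]
    - [0, [-0.032, -0.15, 0.003], [0, 0, 0]]
    - [0, [-0.032, -0.25, 0.006], [0, 0, 0]]
    - [0, [-0.032, -0.31, 0.006], [0, 0, 0]]
    - [0, [-0.032, -0.325, 0.006], [0, 0, 0]]
    - [0, [0.03, -0.325, 0.006], [0, 0, 0]]
    - [0, [0.1, -0.325, 0.006], [0, 0, 0]]
    - [0, [0.15, -0.325, 0.006], [0, 0, 0]]
    - [0, [0.17, -0.325, 0.006], [0, 0, 0]]
    - [0, [0.17, -0.325, 0.006], [0, 0, 0]]

```text
time: 8.22
eef_pos: [0.5042, -0.1041, 0.0987]
tcp_rot: [-0.022, 0.71, 0.024, 0.704]
contact_force: [-0.5, 0.6, 0.1]
opening: 0.0
```

play_rows:
  rows:
    - [0, [0.0, 0, 0], [0, 0, 0]]
    - [0, [0, 0, 0], [0, 0, 0]]

```text
time: 8.38
eef_pos: [0.5068, -0.1053, 0.1024]
tcp_rot: [-0.023, 0.707, 0.023, 0.706]
contact_force: [0.2, 0.3, 0.8]
opening: 0.003
```

Descend about 14 mm onto the button.

play_rows:
  rows:
    - [0, [0.015, 0, 0], [0, 0, 0]]
    - [0, [0.025, 0, 0], [0, 0, 0]]
    - [0, [0.035, 0, 0], [0, 0, 0]]
    - [0, [0.045, 0, 0], [0, 0, 0]]
    - [0, [0.05, 0, 0], [0, 0, 0]]
    - [0, [0.05, 0, 0], [0, 0, 0]]

```text
time: 8.88
eef_pos: [0.5067, -0.1055, 0.0872]
tcp_rot: [-0.023, 0.707, 0.023, 0.706]
contact_force: [-0.9, 1.2, 3.8]
opening: 0.001
```

play_rows:
  rows:
    - [0, [0.006, 0, 0], [0, 0, 0]]
    - [0, [0.006, 0, 0], [0, 0, 0]]

```text
time: 9.05
eef_pos: [0.5068, -0.1055, 0.0869]
tcp_rot: [-0.023, 0.708, 0.023, 0.706]
contact_force: [-4.3, 2.2, 12.8]
opening: 0.002
```

play_rows:
  rows:
    - [0, [-0.1, 0, 0], [0, 0, 0]]
    - [20, [-0.2, 0, 0], [0, 0, 0]]
    - [45, [-0.26, 0.1, 0], [0, 0, 0]]
    - [45, [-0.26, 0.2, 0], [0, 0, 0]]
    - [45, [-0.26, 0.3, -0.01], [0, 0, 0]]
    - [45, [-0.26, 0.36, -0.02], [0, 0, 0]]
    - [45, [-0.26, 0.36, -0.02], [0, 0, 0]]
    - [45, [-0.26, 0.36, -0.02], [0, 0, 0]]
    - [45, [-0.26, 0.36, -0.02], [0, 0, 0]]

```text
time: 9.8
eef_pos: [0.4932, 0.0017, 0.1623]
tcp_rot: [-0.023, 0.708, 0.023, 0.705]
contact_force: [0.2, 0.9, 0.6]
opening: 0.448
```

Run:
```python
from h import *
s=ctrl.get_state();print(s['eef_pos'],s['contact_force'])
o=[]
for n,p in (('wrist',(.515,.03,.07)),('side',(.4973,.012,.08))):
    c=snap(n); np.save(n+'6',c,allow_pickle=True)
    u,v=w2px(c,p).astype(int); k={'wrist':100,'side':50}[n]; print(n,u-k,v-k,400/2/k)
    o.append(cv2.resize(c['color'][v-k:v+k,u-k:u+k],(400,400),interpolation=cv2.INTER_CUBIC))
cv2.imwrite('pics/c6.png',np.hstack(o)[...,::-1])
```

```text
[0.49324882 0.0017092  0.16226966] [0.2445692  0.85606625 0.64012177]
wrist 254 112 2.0
side 200 199 4.0
```

View pics/c6.png

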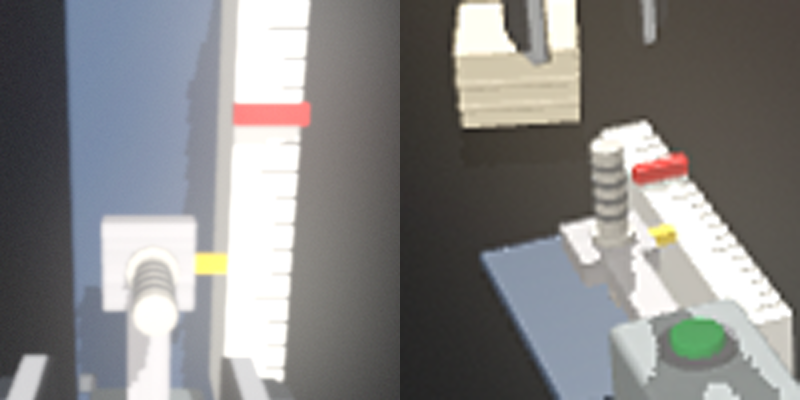

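Boom sprung free: pointer at wrist px (359.5,244), index centre (near edge) at (371,169.5), handle top near (331,268), with the scribe still seated.

Run:
```python
from seg import *
X=np.array([np.cos(np.radians(93.75)),np.sin(np.radians(93.75)),0]);Y=np.array([-X[1],X[0],0])
c=np.load('wrist6.npy',allow_pickle=True).item()
for b in blobs(c,(330,100,430,300),(22,80,120),(35,255,255))+blobs(c,(330,100,430,300),(0,90,100),(8,255,255)): print(b)
p=px2w(c,359.5,244,.07); i=px2w(c,371,169.5,.068); h=px2w(c,331,268,.116)
print(p,i,h,(i-p)@X,(i-p)@Y,'eye from pointer',p+.03*Y)
# baseline from top1 (locked)
t=np.load('top.npy',allow_pickle=True).item()
P=lambda u,v,z:px2w(t,255+u/3.8,265+v/3.8,z)
d=P(134,128,.068)-P(278.5,118,.07); print('ext total top',d@X)
d2=p-(px2w(t,329.2,311.6,.07)-.03*Y); print('ext now?',d2@X)
togo([*(p+.03*Y)[:2],.083],rot(3.75))
```

```text
(np.int32(155), array([352, 238,  15,  11]), array([358.85806452, 243.25806452]))
(np.int32(387), array([371, 163,  38,  12]), array([389.87596899, 168.54005168]))
[0.52095686 0.00692185 0.07      ] [0.52392595 0.0610608  0.068     ] [0.4990474  0.00448635 0.116     ] 0.053828845917444273 -0.006503589526973877 eye from pointer [0.49102109 0.00495976 0.07      ]
ext total top 0.06888703442521382
ext now? 0.0173270159733892
shift [ 0.2647  0.0131 -0.0065]
turn [-0.001  -0.0022  0.0003]
```

play_rows:
  rows:
    - [45, [0, 0.01, 0.018], [0, 0, 0]]
    - [45, [0.02, 0.013, 0.0185], [0, 0, 0]]
    - [45, [0.1, 0.013, 0.0185], [0, 0, 0]]
    - [45, [0.18, 0.013, 0.0185], [0, 0, 0]]
    - [45, [0.25, 0.013, 0.0185], [0, 0, 0]]
    - [45, [0.272, 0.013, 0.0185], [0, 0, 0]]
    - [45, [0.272, 0.013, 0.0185], [0, 0, 0]]
    - [45, [0.272, 0.013, 0.0185], [0, 0, 0]]

```text
time: 10.57
eef_pos: [0.4986, 0.0061, 0.0811]
tcp_rot: [-0.023, 0.708, 0.023, 0.706]
contact_force: [-0.3, -0.6, -0.0]
opening: 0.45
```

play_rows:
  rows:
    - [25, [0, 0, 0], [0, 0, 0]]
    - [5, [0, 0, 0], [0, 0, 0]]
    - [5, [0, 0, 0], [0, 0, 0]]
    - [5, [0, 0, 0], [0, 0, 0]]
    - [5, [0, 0, 0], [0, 0, 0]]
    - [5, [0, 0, 0], [0, 0, 0]]
  force: 40

```text
time: 11.07
eef_pos: [0.4991, 0.0062, 0.0825]
tcp_rot: [-0.023, 0.707, 0.023, 0.706]
contact_force: [-2.0, 0.6, 6.6]
opening: 0.152
```

play_rows:
  rows:
    - [5, [0, 0.01, 0], [0, 0, 0]]
    - [5, [0, 0.03, 0], [0, 0, 0]]
    - [5, [0, 0.055, 0], [0, 0, 0]]
    - [5, [0, 0.08, 0], [0, 0, 0]]
    - [5, [0, 0.105, 0], [0, 0, 0]]
    - [5, [0, 0.13, 0], [0, 0, 0]]
    - [5, [0, 0.145, 0], [0, 0, 0]]
    - [5, [0, 0.15, 0], [0, 0, 0]]
    - [5, [0, 0.15, 0], [0, 0, 0]]
    - [5, [0, 0.15, 0], [0, 0, 0]]

```text
time: 11.9
eef_pos: [0.4962, 0.0506, 0.0825]
tcp_rot: [-0.024, 0.707, 0.023, 0.706]
contact_force: [-2.6, -1.9, 5.6]
opening: 0.149
```

Run:
```python
from seg import *
s=ctrl.get_state();print(s['eef_pos'],s['contact_force'],s['opening'])
X=np.array([np.cos(np.radians(93.75)),np.sin(np.radians(93.75)),0])
o=[]
for n,k in (('wrist',60),('side',40)):
    c=snap(n); np.save(n+'7',c,allow_pickle=True)
    u,v=w2px(c,(.525,.055,.07)).astype(int)
    print(n,u-k,v-k,200/k,1000*(px2w(c,u,v,.07)-px2w(c,u,v+1,.07))@X,'mm/px')
    o.append(cv2.resize(c['color'][v-k:v+k,u-k:u+k],(400,400),interpolation=cv2.INTER_CUBIC))
cv2.imwrite('pics/c7.png',np.hstack(o)[...,::-1])
t=snap('top'); np.save('top7',t,allow_pickle=True)
for n,c in (('wrist',np.load('wrist7.npy',allow_pickle=True).item()),('top',t)):
    for b in blobs(c,(270,100,460,320),(22,80,120),(35,255,255)): print(n,'Y',b[0],b[1],b[2].round(1),px2w(c,*b[2],.07)@X)
    for b in blobs(c,(270,100,460,320),(0,90,100),(8,255,255)): print(n,'R',b[0],b[1],b[2].round(1),px2w(c,*b[2],.068)@X)
```

```text
[0.4962115  0.05064609 0.08250062] [-2.61987286 -1.85220804  5.63780171] 0.1489781645212164
wrist 317 232 3.3333333333333335 0.5611631779370078 mm/px
side 219 200 5.0 3.5042669560731663 mm/px
wrist Y 254 [353 289  21  16] [364.  295.5] 0.018651271942309304
wrist R 792 [376 267  52  19] [401.7 275.9] 0.028654697539476727
```

View pics/c7.png

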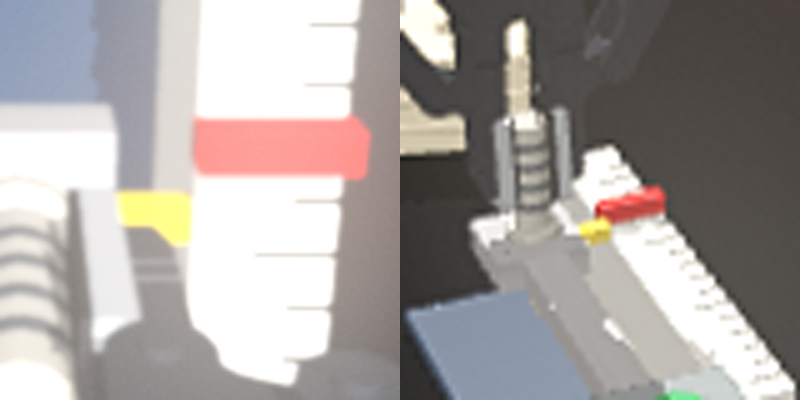

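The pointer (tip 193–245 in the crop) still trails the index (119–180) by about 11–12 mm. Pull 11 mm more.

play_rows:
  rows:
    - [5, [0, 0.01, 0], [0, 0, 0]]
    - [5, [0, 0.02, 0], [0, 0, 0]]
    - [5, [0, 0.03, 0], [0, 0, 0]]
    - [5, [0, 0.037, 0], [0, 0, 0]]
    - [5, [0, 0.037, 0], [0, 0, 0]]
    - [5, [0, 0.037, 0], [0, 0, 0]]

```text
time: 12.55
eef_pos: [0.4955, 0.0614, 0.0825]
tcp_rot: [-0.024, 0.707, 0.022, 0.706]
contact_force: [-2.7, -3.1, 5.2]
opening: 0.15
```

Run:
```python
from seg import *
s=ctrl.get_state();print(s['eef_pos'],s['contact_force'],s['opening'])
X=np.array([np.cos(np.radians(93.75)),np.sin(np.radians(93.75)),0])
o=[]
W=[]
for n,k in (('wrist',60),('side',40)):
    c=snap(n); np.save(n+'8',c,allow_pickle=True); W.append(c)
    u,v=w2px(c,(.525,.06,.07)).astype(int)
    print(n,u-k,v-k,200/k)
    o.append(cv2.resize(c['color'][v-k:v+k,u-k:u+k],(400,400),interpolation=cv2.INTER_CUBIC))
cv2.imwrite('pics/c8.png',np.hstack(o)[...,::-1])
W.append(snap('top')); np.save('top8',W[-1],allow_pickle=True)
for n,c in zip(('wrist','side','top'),W):
    r=(200,100,460,420)
    for nm,lo,hi,z in (('Y',(22,80,120),(35,255,255),.07),('R',(0,90,100),(8,255,255),.068)):
        for b in blobs(c,r,lo,hi):
            if b[0]>8: print(n,nm,b[0],b[1],b[2].round(1),(px2w(c,*b[2],z)@X).round(4))
```

```text
[0.4955146  0.06143808 0.08251337] [-2.70390919 -3.08962302  5.24329656] 0.14960892450589994
wrist 317 242 3.3333333333333335
side 218 198 5.0
wrist Y 273 [353 289  23  16] [364.9 295.7] 0.0294
wrist R 789 [375 286  51  19] [400.7 294.5] 0.0291
side Y 24 [253 241   6   5] [255.8 243.2] 0.0129
side R 67 [259 237  13   8] [265.3 240.7] 0.0175
```

View pics/c8.png

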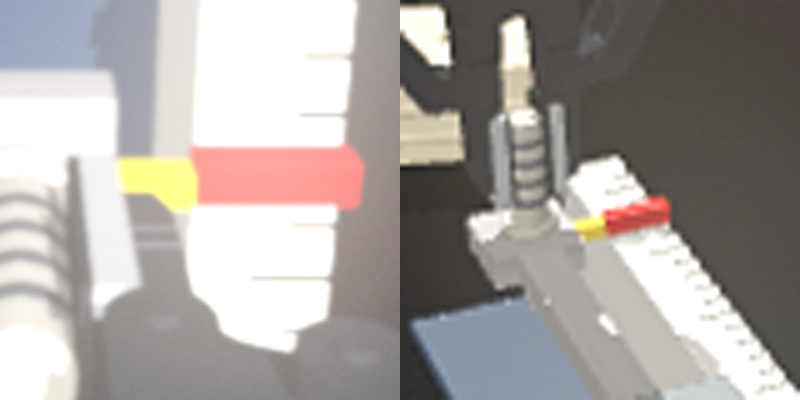

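play_rows:
  rows:
    - [5, [0, 0, 0], [0, 0, 0]]
    - [5, [0, 0, 0], [0, 0, 0]]
    - [5, [0, 0, 0], [0, 0, 0]]
    - [5, [0, 0, 0], [0, 0, 0]]
    - [5, [0, 0, 0], [0, 0, 0]]
    - [5, [0, 0, 0], [0, 0, 0]]

```text
time: 13.2
eef_pos: [0.4955, 0.0614, 0.0825]
tcp_rot: [-0.024, 0.707, 0.022, 0.706]
contact_force: [-2.5, -2.7, 5.7]
opening: 0.146
```

Run:
```python
from seg import *
s=ctrl.get_state();print(s['eef_pos'],s['contact_force'],s['opening'],abs(s['dq']).max())
c=snap('wrist')
for lo,hi in (((22,80,120),(35,255,255)),((0,90,100),(8,255,255))): print([(b[1],b[2].round(1)) for b in blobs(c,(300,200,460,420),lo,hi) if b[0]>50])
ctrl.sign_off()
```

```text
[0.49552528 0.06141279 0.08251206] [-2.47606917 -2.69855398  5.69436771] 0.14561674660756732 0.001776831730303489
[(array([353, 289,  23,  16]), array([364.9, 295.6]))]
[(array([375, 286,  51,  19]), array([400.6, 294.5]))]
the job is handed in; nothing more can be done
```

I put the scribe through the locked eye with its collar down, and pressed the button to release the boom. I then gripped the handle, drew the boom out to the red index and handed the job in while still holding it, at about 13 s. `sign_off` reports no verdict, so whether it passed is not confirmed.

- **Pointer:** it sat about 1 to 1.5 mm short of the index's centre, judged by edges in the wrist image. Colour-blob centres put it within about 0.3 mm. Both are inside the 4 mm tolerance. I took the index point to be the centre of the block's edge facing the boom and stopped slightly short, so a different reading would probably still be in range.
- **Side view:** its blob centres put the pointer about 4.6 mm short. I discounted this because that camera sees the boom nearly end-on, with poor resolution along the scale.
- **Hold:** the arm was still, with joint speeds below 0.002 rad/s. The fingers were stopped on the handle at 40 N grip, with about 5 N upward on the tool from pressing the collar onto the eye.
- **Other objects:** I made no contact with the index, brass movement, stopper or spanner. I did not measure the positions of the last three again at the end.

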